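Press the organiser bin home and refill it with bumpers

ROBOT

A 6-joint arm with a two-finger parallel gripper is mounted at the origin on the work surface. World frame = base frame: x ahead of the robot, y to its left, z up, the work surface at z = 0. Lengths are in m, angles in rad, forces in N, time in s.
With the tool pointing down it reaches from about 0.25 to 0.725 m from the base axis. Payload 4 kg.
Tool frame: the origin (TCP) lies on the mounting face of the last link; the fingertips stand 173 mm ahead of it and the grasp point (between the pads) lies 155 mm ahead of it; z points along the fingers, y is the line along which they close (so a half turn about z gives the same grasp; the last joint's range is limited). The gripper opens to 85 mm and grips with 20 to 120 N. Pads are 22 mm wide; open, the fingers measure 114 mm over their backs; the gripper's body (76 mm by 85 mm) begins 54 mm behind the grasp point. The pads swing forward as they close: fully open they stand 13 mm farther back than shut.
Start: joints at [-1.103, 0.241, 0.005, 1.335, 0, 1.571], TCP at [0.225, -0.446, 0.405] pointing down, gripper open.
Joint ranges: [-2.72, 2.72], [-1.05, 1.87], [-1.09, 1.28], [-1.99, 2.15], [-1.42, 1.44], [-3.14, 3.14]. Speed limits (rad/s): [2.79, 2.79, 3.14, 3.14, 3.14, 3.14].

INTERFACE

Orientations are given as a unit quaternion [w, x, y, z].
In Python, from rig import telemetry, imaging, job gives the robot as it stands.
- The arm moves only by the tool send_rows, never from a script. Its argument "moves" is text: rows parted by semicolons, each of 6 numbers parted by spaces: the shift along the tool's x, y, z normalised to -1 to 1, where 1 is 200 mm, then the turn, a rotation vector about the tool's x, y, z normalised to -1 to 1, where 1 is 45 degrees. A call has 1 to 8 rows; each row is the pose to reach, as a shift and turn from the pose commanded when the call began, along the tool's axes at that moment; what a row does not reach only later rows make up. A row lasts 1/10 s, in which the tool goes at most 50 mm and 8.59 degrees, less where a joint would pass 70% of its speed; a pose out of reach is approached as far as the arm can. A call with a number of a shift or a turn outside -1 to 1 is refused whole. A call with a gripper value outside its range is refused whole. "hand" is the closure, from -1 (fully open) to 1 (shut), set as the call begins (left out, the last holds). The fingers move at their own pace and stop on an object; "force" is the grip in N (left out, the last holds). Time passes only in rows, so rows that repeat a pose let the fingers close. It gives the time, the measured TCP pose, the force, the opening and the grip force at its end, in the units of the state.
- telemetry.state(): the state, without advancing time (a new reading comes with each control period).
- imaging.snapshot(name): name is "scene" or "top"; returns the picture (384x512x3 uint8, blue, green, red); there is no depth.
- imaging.camera_params(name): a dict with "mtx" (3x3 intrinsics, pixels), "R" (3x3) and "t" (3): a world point X has camera coordinates R X + t. Camera axes: x right, y down, z forward; pixel columns grow to the right and rows downward; lengths in m; the calibration is good to about 2 mm. A picture is of the moment at which its call begins. camera_params takes no time and is no camera call.
- job.sign_off(): hands the job in; it is judged then, once.
The state is a dict: "t": time; "joint_pos": joint angles; "dq": joint speeds; "joint_efforts": joint torques, N m; "eef_pos": TCP position; "eef_rot": TCP orientation; "contact_force": force on the tool from outside, world axes, zero at the start; "torque": the same for the moment, N m; "grip_width": opening from 0.0 (shut) to 1.0 (fully open); "grasp_force": force on a finger pad.
Only numpy, scipy, OpenCV 4.12 (cv2) and the standard library are available. Lean on these libraries where they do the work, as an engineer would, in place of code of your own. Each camera call takes 0.05 s, during which the arm holds its last target. There are 200 camera calls.

TASK

The orange bin is standing proud in its recess in the clear organiser: press it fully home, level and flush with the organiser's top. Then pick up the grey pot, pour all six door bumpers out of it into the bin, and stand the empty pot upright on the shelf again. Leave the hammer, jar and toolbox where they are.

Things in the scene. Friction and masses are not known exactly. Their poses are not given: they have to be found in the camera images.
- organiser: Translucent storage organiser, 190 (x) x 164 (y) x 48 mm high, fixed to the beech shelf. Origin: centre of its underside. Its own -x half holds one open rectangular recess (94 x by 123 y, 40 mm deep, floor 8 mm above the shelf) centred at x = -35 mm, y = 0; the +x end has two small compartments, not used. Turned at most 0.3 rad about vertical.
- bay_floor (a point): Centre of the floor of the organiser's recess, 8 mm above the shelf and 40 mm below the organiser's top; axes as the organiser's. Four sprung steel ball catches stick out of the two short walls (y ends) and hold the bin up until it is pressed past them with about 10 N.
- bin: Loose orange open-topped bin, 90 (x) x 120 (y) x 40 mm high outside, walls and floor 4 mm. Origin: centre of its underside. It starts level in the recess but stands about 11 mm proud on the catches; pressed home, its rim is level with the organiser's top and its origin lies on bay_floor.
- pot: Loose grey silicone pot, round, straight-sided, 62 mm outer diameter, 65 mm high, wall 3 mm, base 5 mm; about 0.2 kg with its contents. Origin: centre of its underside; z is its axis, up through the mouth.
- pot_rim (a point): Centre of the pot's mouth, 65 mm above its origin.
- bumper0: Blue hard smooth plastic door bumper, a disc 20 mm across and 14 mm thick, starts inside the pot. Origin: centre of its underside.
- bumper1: White hard smooth plastic door bumper, a disc 20 mm across and 14 mm thick, starts inside the pot. Origin: centre of its underside.
- bumper2: Blue hard smooth plastic door bumper, a disc 20 mm across and 14 mm thick, starts inside the pot. Origin: centre of its underside.
- bumper3: White hard smooth plastic door bumper, a disc 20 mm across and 14 mm thick, starts inside the pot. Origin: centre of its underside.
- bumper4: Blue hard smooth plastic door bumper, a disc 20 mm across and 14 mm thick, starts inside the pot. Origin: centre of its underside.
- bumper5: White hard smooth plastic door bumper, a disc 20 mm across and 14 mm thick, starts inside the pot. Origin: centre of its underside.
- hammer: Steel tack hammer, 260 mm long, lying on the shelf beyond the organiser; bystander. Origin: under its middle; handle towards its own -x.
- jar: Closed screw-top jar, 68 mm across, 90 mm high, standing at the left; bystander. Origin: centre of its underside.
- toolbox: Green plastic toolbox with a black carrying handle, 200 (x) x 350 (y) x 190 mm high, standing at the right; bystander. Origin: centre of its underside.
Things that resemble listed ones, but are neither listed nor needed, are in the scene too. What is shaped like the pot but yellow is not meant.

How it is judged:
By the outcome, as a careful person would: the job done as asked, in the order asked, and still so for the second after the job is handed in, with the robot touching nothing.
It also fails if it takes over 61 s, if anything falls off the work surface, if the arm or the gripper's body presses on something with over 40 N, if the wrist force passes 120 N, or if a joint passes its speed limit or range.

## Working session

There is one attempt and no reset: what is moved stays moved. The work goes in short steps, Python scripts to look and compute and a tool call to move; the robot and the scene stay as the last step left them, time stands still between calls to the robot, and variables do not carry over. Pictures are saved under pics/ and viewed, at most 10 in all, crops included, and the job is handed in when it is done.

Besides the shell and the picture viewer there is one more tool, called in YAML: its name, and indented under it one key for each argument. send_rows: Moves the arm, as the interface text tells. Scaled input: -1 to 1 covers 200 mm each way for a shift and 45 degrees each way for a turn. Its arguments: {"type":"object","properties":{"moves":{"type":"string"},"hand":{"type":"number"},"force":{"type":"number"}},"required":["moves"]}

```bash
mkdir -p pics; ls; python3 - <<'E'
from rig import telemetry, imaging
import cv2, numpy as np
a=imaging.snapshot("scene"); b=imaging.snapshot("top")
cv2.imwrite("pics/s0.png",a); cv2.imwrite("pics/t0.png",b)
for n in("scene","top"):
    p=imaging.camera_params(n); print(n,np.round(p["mtx"],1).tolist(),np.round(p["R"],3).tolist(),np.round(p["t"],3).tolist())
s=telemetry.state(); print({k:np.round(v,3).tolist() for k,v in s.items()})
E
```

```text
pics
scene [[455.3, 0.0, 256.7], [0.0, 455.3, 188.3], [0.0, 0.0, 1.0]] [[-0.742, 0.67, -0.012], [0.459, 0.495, -0.738], [-0.488, -0.553, -0.675]] [0.461, -0.193, 1.677]
top [[451.8, 0.0, 261.0], [0.0, 451.8, 192.0], [0.0, 0.0, 1.0]] [[0.027, -0.999, 0.022], [-0.981, -0.031, -0.192], [0.193, -0.017, -0.981]] [-0.075, 0.576, 1.282]
{'t': 0.1, 'joint_pos': [-1.103, 0.241, 0.004, 1.335, 0.0, 1.571], 'dq': [-0.0, -0.001, 0.005, 0.0, -0.0, -0.002], 'joint_efforts': [0.001, -37.314, 25.301, 0.011, 0.0, 0.0], 'eef_pos': [0.225, -0.446, 0.404], 'eef_rot': [-0.001, 0.973, 0.232, -0.0], 'contact_force': [0.405, -0.029, -0.754], 'torque': [0.02, 0.001, 0.025], 'grasp_force': 0.0, 'grip_width': 0.998}
```

View pics/s0.png

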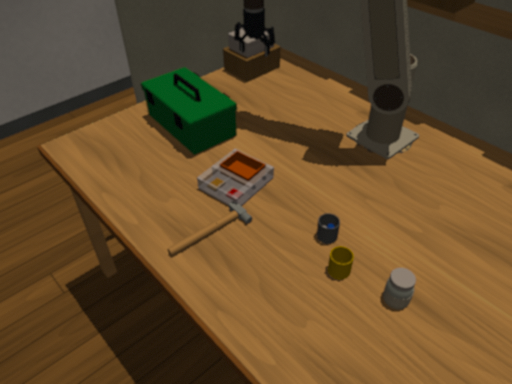

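View pics/t0.png

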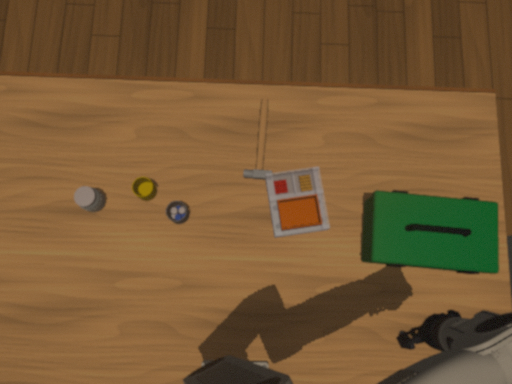

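The scene view shows the pot with blue and white bumpers at (328,229), the yellow look-alike at (340,263), the jar at (398,288) and the organiser with its orange bin at (240,170). In the top view they are at (178,212), (146,189), (88,198) and (299,205). Things that could be taken for the pot are the dark grey pot at top (178,212), the yellow one at (146,189) and the jar at (88,198). By the description I choose the one at (178,212), and I'll check it in a crop.

```bash
cat > h.py <<'E'
import cv2, numpy as np
from rig import telemetry, imaging
from scipy.spatial.transform import Rotation as Rn
def cam(n):
    p=imaging.camera_params(n); return [np.array(p[k]) for k in("mtx","R","t")]
def ray(n,uv):
    K,R,t=cam(n); d=R.T@np.linalg.solve(K,[uv[0],uv[1],1.]); return -R.T@t,d/np.linalg.norm(d)
def onz(n,uv,z):
    o,d=ray(n,uv); return o+d*(z-o[2])/d[2]
def proj(n,X):
    K,R,t=cam(n); q=K@(R@np.asarray(X)+t); return q[:2]/q[2]
def tri(a,b):  # scene uv, top uv
    o1,d1=ray("scene",a); o2,d2=ray("top",b)
    s=np.linalg.lstsq(np.c_[d1,-d2],o2-o1,rcond=None)[0]
    p,q=o1+s[0]*d1,o2+s[1]*d2; return (p+q)/2,np.linalg.norm(p-q)
def big(m):
    c=max(cv2.findContours(m.astype(np.uint8),cv2.RETR_EXTERNAL,cv2.CHAIN_APPROX_NONE)[0],key=cv2.contourArea); return c
E
python3 - <<'E'
from h import *
S=cv2.imread("pics/s0.png");T=cv2.imread("pics/t0.png")
for n,I in(("scene",S),("top",T)):
    h=cv2.cvtColor(I,cv2.COLOR_BGR2HSV); H,s,v=[h[...,i].astype(int) for i in range(3)]
    roi=np.zeros(H.shape,bool)
    if n=="scene": roi[140:210,190:280]=1
    else: roi[160:245,260:335]=1
    o=roi&(H<14)&(H>6-2)&(s>200)&(v>60)
    c=big(o); r=cv2.minAreaRect(c); print(n,"bin",r,cv2.boxPoints(r).round(1).tolist(),c[:,0].min(0),c[:,0].max(0))
    g=roi&(s<70)&(v>90); c=big(g); r=cv2.minAreaRect(c); print(n,"org",r,cv2.boxPoints(r).round(1).tolist())
    roi[:]=0
    if n=="scene": roi[205:250,310:345]=1
    else: roi[195:228,160:195]=1
    p=roi&~((H<30)&(s>90)); c=big(p); print(n,"pot",cv2.boundingRect(c),cv2.fitEllipse(c))
def cr(I,x,y,w,h): return cv2.resize(I[y:y+h,x:x+w],(400,300),interpolation=cv2.INTER_CUBIC)
cv2.imwrite("pics/c0.png",np.vstack([np.hstack([cr(S,300,202,64,48),cr(T,150,185,64,48)]),np.hstack([cr(S,188,140,100,75),cr(T,245,160,112,84)])]))
E
```

```text
scene bin ((242.0656280517578, 165.41220092773438), (39.25293731689453, 20.722797393798828), 25.463348388671875) [[219.89999389648438, 166.3000030517578], [228.8000030517578, 147.60000610351562], [264.20001220703125, 164.5], [255.3000030517578, 183.1999969482422]] [221 152] [264 179]
scene org ((234.72213745117188, 186.67103576660156), (73.80934143066406, 44.63848114013672), 1.123302698135376) [[197.39999389648438, 208.3000030517578], [198.3000030517578, 163.60000610351562], [272.1000061035156, 165.10000610351562], [271.20001220703125, 209.6999969482422]]
scene pot (317, 214, 22, 30) ((327.65283203125, 228.0438232421875), (20.128448486328125, 30.250919342041016), 8.086410522460938)
top bin ((298.76446533203125, 212.03489685058594), (28.13734245300293, 37.992740631103516), 81.57302856445312) [[277.8999938964844, 200.89999389648438], [315.5, 195.3000030517578], [319.6000061035156, 223.1999969482422], [282.0, 228.6999969482422]] [279 197] [319 228]
top org ((294.00537109375, 199.31478881835938), (69.98046112060547, 58.800148010253906), 79.5625228881836) [[258.79998779296875, 170.1999969482422], [316.6000061035156, 159.60000610351562], [329.29998779296875, 228.39999389648438], [271.3999938964844, 239.10000610351562]]
top pot (166, 201, 22, 22) ((176.94166564941406, 211.49290466308594), (19.33483123779297, 20.921619415283203), 141.06150817871094)
```

View pics/c0.png

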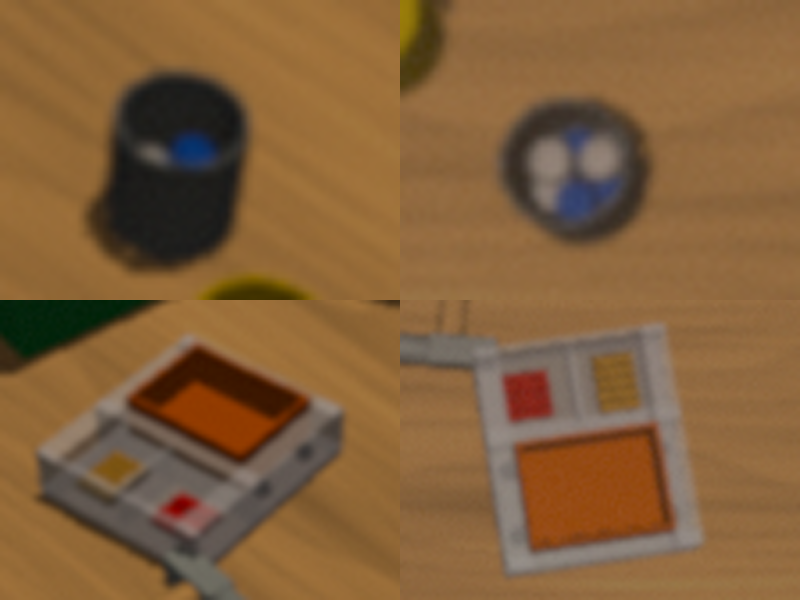

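The crop confirms the dark grey pot with blue and white bumpers, upright, with its rim centred at scene (329,221) and top (178,212). Bin rim corners read from the crop: scene (237,152), (265,166), (248,179), (220,165); top (321,224), (281,230), (278,200), (317,196).

```bash
python3 - <<'E'
from h import *
S=[(236.75,151.75),(265.5,165.75),(248.5,179.5),(220.5,165)]
T=[(321.2,223.6),(281.4,230),(278,200),(317,195.6)]
P=[]
for a,b in zip(S,T):
    p,e=tri(a,b);P.append(p);print("binc",p.round(3),round(e,4))
P=np.array(P);print("bin rim ctr",P.mean(0).round(4))
Z=P[:,2].mean()
O=[onz("top",u,.048)[:2] for u in [(329.8,228),(275.2,236.4),(266,172.6),(318.6,167)]]
B=[onz("top",u,Z)[:2] for u in T]
for nm,q in(("org",O),("bin",B)):
    q=np.array(q);y=(q[1]-q[0]+q[2]-q[3])/2;x=(q[3]-q[0]+q[2]-q[1])/2
    print(nm,q.mean(0).round(4),"y len,ang",np.linalg.norm(y).round(4),np.degrees(np.arctan2(-y[0],y[1])).round(2),"x",np.linalg.norm(x).round(4),np.degrees(np.arctan2(x[1],x[0])).round(2))
print("pot rim",tri((328.7,220.7),(177.3,211.5)))
print("pot on z",onz("top",(177.3,211.5),.065),onz("scene",(328.7,220.7),.065))
print("yellow",onz("top",(146,189),.06), "jar",onz("top",(87,197),.09))
s=telemetry.state();print(Rn.from_quat(s["eef_rot"],scalar_first=True).as_matrix().round(3))
# where the expected pot base/rim projects, for checking
E
```

```text
binc [ 0.492 -0.24   0.05 ] 0.0047
binc [ 0.469 -0.123  0.047] 0.0036
binc [ 0.557 -0.11   0.049] 0.0
binc [ 0.575 -0.227  0.047] 0.0018
bin rim ctr [ 0.5231 -0.1748  0.0485]
org [ 0.5571 -0.1675] y len,ang 0.1617 9.28 x 0.1905 9.89
bin [ 0.5223 -0.1738] y len,ang 0.1184 9.59 x 0.0873 8.07
pot rim (array([0.51245915, 0.18434332, 0.05710499]), np.float64(0.0015230374582213934))
pot on z [0.51083658 0.18361878 0.065     ] [0.51915697 0.18822064 0.065     ]
yellow [0.57554483 0.28036969 0.06      ] jar [0.54104561 0.43889054 0.09      ]
[[ 0.893  0.451 -0.001]
 [ 0.451 -0.893  0.002]
 [ 0.    -0.002 -1.   ]]
```

send_rows:
  moves: "0.97 -0.27 0 0 0 0.384; 0.97 -0.27 0 0 0 0.384; 0.97 -0.27 0 0 0 0.384; 0.97 -0.27 0 0 0 0.384; 0.97 -0.27 0 0 0 0.384; 0.97 -0.27 0 0 0 0.384"
  hand: -0.2
  force: 30

```text
t: 0.7
eef_pos: [0.3755, -0.3091, 0.4043]
eef_rot: [-0.0, 0.996, 0.085, -0.0]
contact_force: [-0.6, 0.2, 0.8]
grip_width: 0.601
grasp_force: 0.0
```

```bash
cat > to.py <<'E'
# usage: to.py x y z  [rx ry rz of tool z-dir & y-dir]: shift to a TCP goal in tool axes, normalised
import sys; from h import *
def rel(goal,Rg=None):
    s=telemetry.state(); R=Rn.from_quat(s["eef_rot"],scalar_first=True).as_matrix()
    out=[(R.T@(np.array(goal)-s["eef_pos"])/.2).round(3)]
    if Rg is not None: out.append((np.degrees(Rn.from_matrix(R.T@Rg).as_rotvec())/45).round(3))
    return out
def frame(z,y):
    z=np.array(z)/np.linalg.norm(z);y=np.array(y)-z*np.dot(z,y);y/=np.linalg.norm(y);return np.c_[np.cross(y,z),y,z]
def show():
    s=telemetry.state();print({k:np.round(s[k],3).tolist() for k in("t","joint_pos","eef_pos","contact_force","grip_width","grasp_force")})
E
python3 - <<'E'
from to import *
show();a=np.radians(9.5);F=frame([0,0,-1],[np.sin(a),-np.cos(a),0]);print(rel([.522,-.174,.27],F))
E
```

```text
{'t': 0.7, 'joint_pos': [-0.689, 0.214, -0.03, 1.327, -0.0, 2.282], 'eef_pos': [0.376, -0.309, 0.404], 'contact_force': [-0.6, 0.236, 0.836], 'grip_width': 0.601, 'grasp_force': 0.0}
[array([ 0.837, -0.541,  0.671]), array([-0.001,  0.001,  0.006])]
```

send_rows:
  moves: "0.837 -0.541 0 0 0 0.006; 0.837 -0.541 0 0 0 0.006; 0.837 -0.541 0 0 0 0.006; 0.837 -0.541 0.3 0 0 0.006; 0.837 -0.541 0.671 0 0 0.006; 0.837 -0.541 0.671 0 0 0.006; 0.837 -0.541 0.671 0 0 0.006; 0.837 -0.541 0.671 0 0 0.006"

```text
t: 1.5
eef_pos: [0.5208, -0.1773, 0.2703]
eef_rot: [-0.0, 0.997, 0.08, -0.001]
contact_force: [-1.2, -0.7, 0.8]
grip_width: 0.601
grasp_force: 0.0
```

```bash
python3 - <<'E'
from to import *
show();a=np.radians(9.5);F=frame([0,0,-1],[np.sin(a),-np.cos(a),0]);print(rel([.522,-.174,.21],F))
S=imaging.snapshot("scene");T=imaging.snapshot("top")
def cr(I,x,y,w,h): return cv2.resize(I[y:y+h,x:x+w],(400,300),interpolation=cv2.INTER_CUBIC)
cv2.imwrite("pics/c1.png",np.hstack([cr(S,188,120,112,84),cr(T,245,160,112,84)]))
E
```

```text
{'t': 1.5, 'joint_pos': [-0.328, 0.432, -0.085, 1.056, -0.001, 2.654], 'eef_pos': [0.521, -0.177, 0.27], 'contact_force': [-1.214, -0.729, 0.786], 'grip_width': 0.601, 'grasp_force': 0.0}
[array([ 0.01 , -0.015,  0.302]), array([-0.001,  0.003, -0.007])]
```

View pics/c1.png

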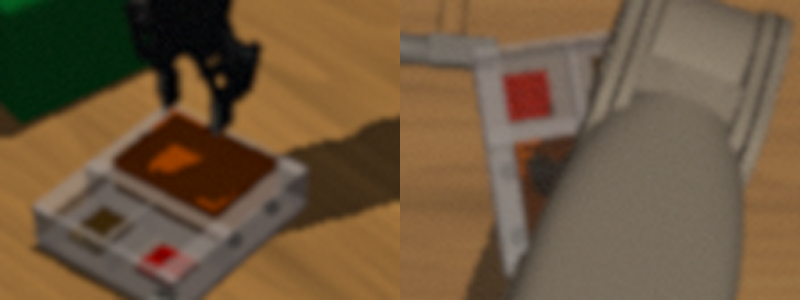

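The fingers stand over the bin, at crop left (165–225, 80–120), clear of its walls. I'll descend in small steps and watch the force.

send_rows:
  moves: "0.01 -0.015 0.1 0 0 -0.007; 0.01 -0.015 0.2 0 0 -0.007; 0.01 -0.015 0.3 0 0 -0.007; 0.01 -0.015 0.33 0 0 -0.007; 0.01 -0.015 0.36 0 0 -0.007; 0.01 -0.015 0.36 0 0 -0.007"

```text
t: 2.2
eef_pos: [0.5234, -0.1735, 0.1997]
eef_rot: [0.0, 0.997, 0.083, 0.001]
contact_force: [-0.3, 0.9, -0.4]
grip_width: 0.6
grasp_force: 0.0
```

send_rows:
  moves: "0 0 0.01 0 0 0; 0 0 0.02 0 0 0; 0 0 0.02 0 0 0"

```text
t: 2.5
eef_pos: [0.523, -0.1729, 0.1947]
eef_rot: [0.0, 0.997, 0.083, 0.0]
contact_force: [-0.4, 0.1, 0.3]
grip_width: 0.597
grasp_force: 0.0
```

send_rows:
  moves: "0 0 0.01 0 0 0; 0 0 0.015 0 0 0; 0 0 0.015 0 0 0"

```text
t: 2.8
eef_pos: [0.5234, -0.1729, 0.192]
eef_rot: [0.0, 0.997, 0.083, 0.001]
contact_force: [0.5, 0.6, 3.8]
grip_width: 0.599
grasp_force: 1.7
```

send_rows:
  moves: "0 0 0.01 0 0 0; 0 0 0.015 0 0 0; 0 0 0.015 0 0 0"

```text
t: 3.1
eef_pos: [0.5233, -0.1729, 0.1886]
eef_rot: [0.0, 0.997, 0.083, 0.001]
contact_force: [1.4, 0.9, 3.1]
grip_width: 0.602
grasp_force: 1.1
```

send_rows:
  moves: "0 0 0.01 0 0 0; 0 0 0.015 0 0 0; 0 0 0.015 0 0 0"

```text
t: 3.4
eef_pos: [0.5226, -0.1729, 0.1849]
eef_rot: [-0.0, 0.997, 0.083, -0.001]
contact_force: [-0.3, -0.3, 0.8]
grip_width: 0.597
grasp_force: 0.3
```

send_rows:
  moves: "0 0 0.01 0 0 0; 0 0 0.015 0 0 0; 0 0 0.015 0 0 0"

```text
t: 3.7
eef_pos: [0.5227, -0.1729, 0.1822]
eef_rot: [-0.0, 0.997, 0.083, -0.0]
contact_force: [-0.9, 0.3, 1.1]
grip_width: 0.601
grasp_force: 0.7
```

Past the catches; seating it.

send_rows:
  moves: "0 0 0.01 0 0 0; 0 0 0.015 0 0 0; 0 0 0.015 0 0 0"

```text
t: 4.0
eef_pos: [0.5226, -0.1729, 0.1821]
eef_rot: [0.0, 0.997, 0.083, 0.0]
contact_force: [-6.9, 1.9, 20.2]
grip_width: 0.601
grasp_force: 10.2
```

send_rows:
  moves: "0 0 0.01 0 0 0; 0 0 0.01 0 0 0; 0 0 0.01 0 0 0"

```text
t: 4.3
eef_pos: [0.5225, -0.1729, 0.1821]
eef_rot: [0.0, 0.997, 0.083, 0.001]
contact_force: [-11.1, 3.8, 33.0]
grip_width: 0.6
grasp_force: 16.4
```

Seated hard at 33 N after about 10.5 mm of travel. Lifting and beginning to swing round to the pot.

send_rows:
  moves: "0 0 -0.2 0 0 0; 0 0 -0.4 0 0 0; 0 0 -0.7 0 0 -0.1; 0 0 -0.8 0 0 -0.25; 0 0 -0.8 0 0 -0.45; 0 0 -0.8 0 0 -0.65; 0 0 -0.8 0 0 -0.8; 0 0 -0.8 0 0 -1"

```text
t: 5.1
eef_pos: [0.5227, -0.1729, 0.337]
eef_rot: [-0.0, 0.889, 0.458, -0.0]
contact_force: [-0.1, -0.2, 0.1]
grip_width: 0.602
grasp_force: 0.0
```

```bash
python3 - <<'E'
from to import *
show()
p=np.radians(19.8);c,s_=np.cos(p),np.sin(p);a=np.radians(30)
z=np.array([np.cos(a)*c,np.cos(a)*s_,-np.sin(a)]);F=frame(z,[-s_,c,0])
G=np.array([.512,.184,.042]);pre=G-z*(.155+.10)
print("pre",pre,rel(pre,F))
# stage: still pointing down, tool x angle +45, at half way
D=frame([0,0,-1],[np.sin(np.radians(54.5+50)),-np.cos(np.radians(54.5+50)),0])
print(rel([.45,-.02,.34],D))
E
```

```text
{'t': 5.1, 'joint_pos': [-0.319, 0.377, 0.016, 1.211, -0.0, 1.871], 'eef_pos': [0.523, -0.173, 0.337], 'contact_force': [-0.133, -0.225, 0.132], 'grip_width': 0.602, 'grasp_force': 0.0}
pre [0.3042192  0.10919431 0.1695    ] [array([ 0.514, -1.707,  0.839]), array([-1.649, -0.516, -2.853])]
[array([ 0.411, -0.74 , -0.014]), array([-1.000e-03, -0.000e+00, -1.111e+00])]
```

send_rows:
  moves: "0.41 -0.74 0 0 0 -1; 0.41 -0.74 0 0 0 -1; 0.41 -0.74 0 0 0 -1; 0.41 -0.74 0 0 0 -1; 0.41 -0.74 0 0 0 -1; 0.41 -0.74 0 0 0 -1; 0.41 -0.74 0 0 0 -1"
  hand: -1

```text
t: 5.8
eef_pos: [0.4506, -0.0195, 0.3372]
eef_rot: [-0.0, 0.648, 0.761, -0.0]
contact_force: [-0.1, -0.1, 0.2]
grip_width: 1.004
grasp_force: 0.0
```

```bash
python3 - <<'E'
from to import *
show()
p=np.radians(19.8);c,s_=np.cos(p),np.sin(p);a=np.radians(30)
z=np.array([np.cos(a)*c,np.cos(a)*s_,-np.sin(a)]);F=frame(z,[-s_,c,0])
A=155
D=frame([0,0,-1],[np.sin(np.radians(A)),-np.cos(np.radians(A)),0])
print(rel([.36,.05,.32],D))
E
```

```text
{'t': 5.8, 'joint_pos': [-0.043, 0.188, -0.243, 1.14, -0.0, 1.367], 'eef_pos': [0.451, -0.019, 0.337], 'contact_force': [-0.057, -0.058, 0.166], 'grip_width': 1.004, 'grasp_force': 0.0}
[array([ 0.415, -0.392,  0.086]), array([-1.00e-03, -1.00e-03, -1.24e+00])]
```

send_rows:
  moves: "0.41 -0.39 0.08 0 0 -1; 0.41 -0.39 0.08 0 0 -1; 0.41 -0.39 0.08 0 0 -1; 0.41 -0.39 0.08 0 0 -1; 0.41 -0.39 0.08 0 0 -1; 0.41 -0.39 0.08 0 0 -1; 0.41 -0.39 0.08 0 0 -1"

```text
t: 6.5
eef_pos: [0.3608, 0.0486, 0.3213]
eef_rot: [-0.0, 0.308, 0.951, -0.0]
contact_force: [0.2, -0.5, 0.6]
grip_width: 1.001
grasp_force: 0.0
```

```bash
cat > pt.py <<'E'
from to import *
def PF(deg,az=19.8):
    p=np.radians(az);c,s_=np.cos(p),np.sin(p);a=np.radians(deg)
    z=np.array([np.cos(a)*c,np.cos(a)*s_,-np.sin(a)]);return z,frame(z,[-s_,c,0])
E
python3 - <<'E'
from pt import *
show()
z,F=PF(70);print(rel([.30,.108,.28],F))
S=imaging.snapshot("scene");T=imaging.snapshot("top");cv2.imwrite("pics/s1.png",S);cv2.imwrite("pics/t1.png",T)
def cr(I,x,y,w,h): return cv2.resize(I[y:y+h,x:x+w],(400,300),interpolation=cv2.INTER_CUBIC)
cv2.imwrite("pics/c2.png",np.hstack([cr(S,188,140,100,75),cr(T,245,160,112,84)]))
E
```

```text
{'t': 6.5, 'joint_pos': [0.134, 0.034, -0.466, 1.071, -0.0, 0.761], 'eef_pos': [0.361, 0.049, 0.321], 'contact_force': [0.248, -0.535, 0.603], 'grip_width': 1.001, 'grasp_force': 0.0}
[array([0.42 , 0.062, 0.207]), array([-0.216, -0.409, -1.225])]
```

View pics/c2.png

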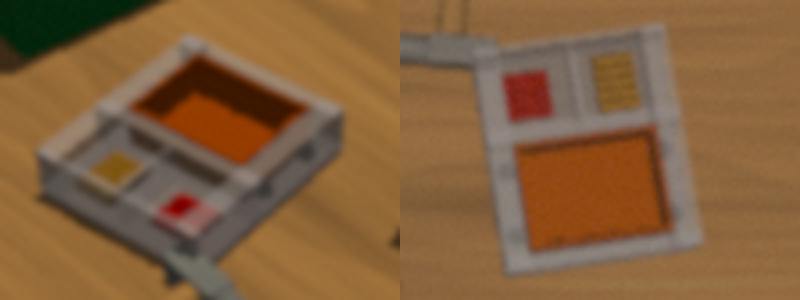

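The bin is now down: in the scene crop its rim (130–310, 50–165) lies level in the organiser's top. On to the pot.

send_rows:
  moves: "0.42 0.06 0.2 -0.18 -0.33 -1; 0.42 0.06 0.2 -0.18 -0.33 -1; 0.42 0.06 0.2 -0.18 -0.33 -1; 0.42 0.06 0.2 -0.18 -0.33 -1; 0.42 0.06 0.2 -0.18 -0.33 -1; 0.42 0.06 0.2 -0.18 -0.33 -1; 0.42 0.06 0.2 -0.18 -0.33 -1"

```text
t: 7.3
eef_pos: [0.2994, 0.1074, 0.2814]
eef_rot: [0.141, -0.081, 0.986, 0.027]
contact_force: [-0.2, -1.0, 0.3]
grip_width: 1.001
grasp_force: 0.0
```

```bash
python3 - <<'E'
from pt import *
show()
z,F=PF(30);G=np.array([.512,.184,.042]);pre=G-z*(.155+.10);print(pre,rel(pre,F))
E
```

```text
{'t': 7.3, 'joint_pos': [0.354, -0.136, -0.772, 0.648, -0.024, 0.187], 'eef_pos': [0.299, 0.107, 0.281], 'contact_force': [-0.242, -0.977, 0.285], 'grip_width': 1.001, 'grasp_force': 0.0}
[0.3042192  0.10919431 0.1695    ] [array([ 0.134, -0.012,  0.544]), array([-0.112, -0.963, -0.206])]
```

send_rows:
  moves: "0.07 -0.01 0.15 -0.03 -0.3 -0.1; 0.11 -0.01 0.3 -0.07 -0.6 -0.2; 0.13 -0.01 0.5 -0.11 -0.96 -0.2; 0.13 -0.01 0.54 -0.11 -0.96 -0.2; 0.13 -0.01 0.54 -0.11 -0.96 -0.2; 0.13 -0.01 0.54 -0.11 -0.96 -0.2; 0.13 -0.01 0.54 -0.11 -0.96 -0.2"

```text
t: 8.0
eef_pos: [0.3753, 0.1357, 0.2164]
eef_rot: [0.441, -0.147, 0.882, 0.077]
contact_force: [0.2, -0.5, -0.7]
grip_width: 0.996
grasp_force: 0.0
```

```bash
python3 - <<'E'
from pt import *
show()
z,F=PF(30);G=np.array([.512,.184,.042]);print(rel(G-z*(.155+.10),F),rel(G-z*.150,F))
S=imaging.snapshot("scene");T=imaging.snapshot("top")
def cr(I,x,y,w,h): return cv2.resize(I[y:y+h,x:x+w],(400,300),interpolation=cv2.INTER_CUBIC)
cv2.imwrite("pics/c3.png",np.hstack([cr(S,288,160,112,84),cr(T,125,170,112,84)]))
E
```

```text
{'t': 8.0, 'joint_pos': [0.35, 0.18, -1.086, -0.624, -0.011, 0.014], 'eef_pos': [0.375, 0.136, 0.216], 'contact_force': [0.212, -0.534, -0.732], 'grip_width': 0.996, 'grasp_force': 0.0}
[array([ 0.415, -0.01 , -0.163]), array([-0.009, -0.151, -0.014])] [array([ 0.353, -0.006,  0.358]), array([-0.009, -0.151, -0.014])]
```

View pics/c3.png

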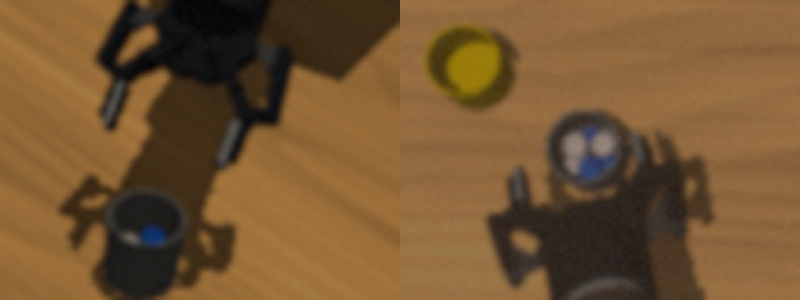

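The view shows the open fingers high and behind the pot, with the pot at crop (590,148). The elbow joint (q3) is at its limit, so I'll fit the arm's planar geometry to check that the grasp is reachable.

```bash
cat > fk.py <<'E'
import numpy as np
from scipy.optimize import least_squares
D=np.array([(.241,.004,1.335,.4995,.404),(.214,-.03,1.327,.4864,.404),(.432,-.085,1.056,.5502,.270),(.377,.016,1.211,.5506,.337),(.188,-.243,1.14,.451,.3372),(.034,-.466,1.071,.364,.3213),(-.136,-.772,.648,.3181,.2814),(.18,-1.086,-.624,.3991,.2164)])
def fk(p,q2,q3,q4):
    h,B,b,C,c,L,r0=p; a=q2-q3; e=a+q4
    return np.array([r0+B*np.sin(q2+b)+C*np.cos(a+c)+L*np.cos(e), h+B*np.cos(q2+b)-C*np.sin(a+c)-L*np.sin(e)])
def reg(p): return np.r_[(fk(p,*D.T[:3])-D.T[3:]).ravel(), 1e-3*(p-[.3,.35,0,.35,0,.1,0])]
P=least_squares(reg,[.3,.35,0,.35,0,.1,0]).x
def ik(r,z,e):
    f=lambda q:np.r_[(fk(P,q[0],q[1],e-q[0]+q[1])-[r,z])]
    s=least_squares(f,[.4,-.5]); q=s.x; return np.r_[q,e-q[0]+q[1]].round(3),round(float(np.abs(s.fun).max()),4)
E
python3 - <<'E'
from fk import *
print(P.round(3),np.abs(reg(P)[:16]).max())
for d in(15,30,37,45,55,65):
    a=np.radians(d)
    print(d,ik(.544-.150*np.cos(a),.042+.150*np.sin(a),a),"pre",ik(.544-.23*np.cos(a),.042+.23*np.sin(a),a), "pour over bin z.11",ik(.550-.15*np.cos(a),.11+.15*np.sin(a),a))
for d in(-20,-10,0,10,20):
    a=np.radians(d); print(d,"pour",ik(.550-.155*np.cos(a),.11+.155*np.sin(a),a))
E
```

```text
[ 0.241  0.494  0.001  0.392 -0.02   0.232 -0.001] 0.00030919899271081297
15 (array([ 1.233, -1.194, -2.165]), 0.0) pre (array([ 2.792, -1.761, -4.291]), 0.0) pour over bin z.11 (array([ 0.924, -1.241, -1.904]), 0.0)
30 (array([ 0.735, -1.161, -1.373]), 0.0) pre (array([ 0.655, -1.348, -1.479]), 0.0) pour over bin z.11 (array([ 0.416, -1.124, -1.017]), 0.0)
37 (array([ 0.543, -1.089, -0.986]), 0.0) pre (array([ 0.309, -1.218, -0.881]), 0.0) pour over bin z.11 (array([ 0.276, -1.029, -0.659]), 0.0)
45 (array([ 0.4  , -0.981, -0.596]), 0.0) pre (array([ 0.135, -1.06 , -0.409]), 0.0) pour over bin z.11 (array([ 0.193, -0.905, -0.313]), 0.0)
55 (array([ 0.324, -0.824, -0.188]), 0.0) pre (array([ 0.087, -0.856,  0.017]), 0.0) pour over bin z.11 (array([ 0.172, -0.738,  0.05 ]), 0.0)
65 (array([ 0.324, -0.653,  0.157]), 0.0) pre (array([ 0.131, -0.647,  0.356]), 0.0) pour over bin z.11 (array([ 0.209, -0.562,  0.363]), 0.0)
-20 pour (array([ 1.608, -0.882, -2.839]), 0.0)
-10 pour (array([ 1.524, -1.041, -2.739]), 0.0)
0 pour (array([ 1.379, -1.174, -2.553]), 0.0)
10 pour (array([ 1.117, -1.251, -2.194]), 0.0)
20 pour (array([ 0.736, -1.234, -1.621]), 0.0)
```

A near-horizontal tool over the bin is not reachable in the radial plane. New plan: swing the tool about its closing line, with the line held along world x. Grasp the pot from its right with the tool pointing left and about 25–30° below level. Pour by swinging the tool under to point right, so the pot tilts up to about 130°. First, back to pointing down with tool x along world +y.

```bash
python3 - <<'E'
from to import *
F=frame([0,0,-1],[1,0,0]); g,r=rel([.45,.03,.33],F); print(g,r, np.linalg.norm(r)*45)
E
```

```text
[-0.56  -0.619 -0.199] [1.119 0.788 2.221] 117.39693628881462
```

send_rows:
  moves: "-0.2 -0.2 -0.2 0.08 0.06 0.16; -0.4 -0.4 -0.2 0.16 0.12 0.33; -0.56 -0.62 -0.2 0.25 0.18 0.5; -0.56 -0.62 -0.2 0.33 0.24 0.66; -0.56 -0.62 -0.2 0.42 0.3 0.83; -0.56 -0.62 -0.2 0.5 0.355 1; -0.56 -0.62 -0.2 0.5 0.355 1; -0.56 -0.62 -0.2 0.5 0.355 1"

```text
t: 8.9
eef_pos: [0.4479, 0.0295, 0.3296]
eef_rot: [0.274, 0.275, 0.92, 0.047]
contact_force: [-0.3, 0.2, 1.0]
grip_width: 1.0
grasp_force: 0.0
```

```bash
python3 - <<'E'
from to import *
show();F=frame([0,0,-1],[1,0,0]); g,r=rel([.45,.03,.33],F); print(g,r, np.linalg.norm(r)*45)
E
```

```text
{'t': 8.9, 'joint_pos': [0.1, -0.008, -0.589, 0.439, -0.116, 0.648], 'eef_pos': [0.448, 0.03, 0.33], 'contact_force': [-0.329, 0.154, 1.02], 'grip_width': 1.0, 'grasp_force': 0.0}
[-0.007  0.008  0.004] [0.609 0.43  1.225] 64.53078451405965
```

send_rows:
  moves: "0 0 0 0.12 0.09 0.25; 0 0 0 0.25 0.17 0.5; 0 0 0 0.37 0.26 0.75; 0 0 0 0.5 0.35 1; 0 0 0 0.5 0.35 1; 0 0 0 0.5 0.35 1; 0 0 0 0.5 0.35 1"

```text
t: 9.6
eef_pos: [0.4482, 0.0295, 0.3292]
eef_rot: [0.053, 0.641, 0.766, 0.008]
contact_force: [-1.1, -0.1, 0.8]
grip_width: 1.001
grasp_force: 0.0
```

```bash
python3 - <<'E'
from to import *
show();a=np.radians(60);F=frame([0,np.cos(a),-np.sin(a)],[1,0,0]); g,r=rel([.51,-.04,.30],F); print(g,r, np.linalg.norm(r)*45)
E
```

```text
{'t': 9.6, 'joint_pos': [0.084, 0.154, -0.312, 1.018, -0.063, 1.475], 'eef_pos': [0.448, 0.03, 0.329], 'contact_force': [-1.076, -0.147, 0.792], 'grip_width': 1.001, 'grasp_force': 0.0}
[-0.385  0.229  0.193] [0.049 0.745 0.25 ] 35.43092081783932
```

send_rows:
  moves: "-0.1 0.05 0.04 0.01 0.14 0.05; -0.19 0.1 0.1 0.02 0.3 0.1; -0.29 0.17 0.15 0.03 0.45 0.15; -0.385 0.23 0.19 0.04 0.6 0.2; -0.385 0.23 0.19 0.05 0.745 0.25; -0.385 0.23 0.19 0.05 0.745 0.25"

```text
t: 10.2
eef_pos: [0.5101, -0.0412, 0.2998]
eef_rot: [-0.183, 0.683, 0.683, 0.183]
contact_force: [-0.6, -0.2, -0.1]
grip_width: 1.0
grasp_force: 0.0
```

```bash
python3 - <<'E'
from to import *
from fk import P
show()
s=telemetry.state();R=Rn.from_quat(s["eef_rot"],scalar_first=True).as_matrix();q=np.array(s["joint_pos"]);print(R.round(3).tolist())
# find q5-axis split l1,l2: wrist point W4 from fk planar w/o L, then TCP = W4 + l1*d + l2*z
h,B,b,C,c,L,r0=P; a=q[1]-q[2]; e=a+q[3]
r=r0+B*np.sin(q[1]+b)+C*np.cos(a+c); z=h+B*np.cos(q[1]+b)-C*np.sin(a+c)
u=np.array([np.cos(q[0]),np.sin(q[0]),0]); W=u*r+[0,0,z]; d=u*np.cos(e)-np.array([0,0,np.sin(e)])
l=np.linalg.lstsq(np.c_[d,R[:,2]],s["eef_pos"]-W,rcond=None); print("l1,l2",l[0],l[1])
for g in(25,30,35):
    a=np.radians(g);F=frame([0,np.cos(a),-np.sin(a)],[1,0,0]);G=np.array([.512,.184,.042])
    print(g,rel(G-F[:,2]*.25,F),rel(G-F[:,2]*.15,F))
print("tilted w",np.degrees(np.arcsin(R[2,2])), q[4])
E
```

```text
{'t': 10.2, 'joint_pos': [-0.205, 0.389, -0.12, 1.178, 0.511, 1.335], 'eef_pos': [0.51, -0.041, 0.3], 'contact_force': [-0.647, -0.171, -0.107], 'grip_width': 1.0, 'grasp_force': 0.0}
[[-0.0, 1.0, 0.001], [0.866, 0.0, 0.5], [0.5, 0.001, -0.866]]
l1,l2 [0.10155967 0.1301    ] [8.02517281e-11]
25 [array([-0.386,  0.009,  0.655]), array([0.001, 0.778, 0.001])] [array([-0.099,  0.009,  1.065]), array([0.001, 0.778, 0.001])]
30 [array([-0.294,  0.009,  0.597]), array([0.001, 0.667, 0.001])] [array([-0.044,  0.009,  1.03 ]), array([0.001, 0.667, 0.001])]
35 [array([-0.197,  0.009,  0.546]), array([0.001, 0.556, 0.001])] [array([0.014, 0.009, 0.999]), array([0.001, 0.556, 0.001])]
tilted w -60.029172871032316 0.5111809605533084
```

```bash
cat > ik6.py <<'E'
from fk import P; import numpy as np; from scipy.optimize import least_squares
h,B,b,C,c,L,r0=P
def f6(q):
    a=q[1]-q[2]; e=a+q[3]; u=np.array([np.cos(q[0]),np.sin(q[0]),0]); v=np.array([-u[1],u[0],0]); k=np.array([0,0,1.])
    W=u*(r0+B*np.sin(q[1]+b)+C*np.cos(a+c))+k*(h+B*np.cos(q[1]+b)-C*np.sin(a+c)); d=u*np.cos(e)-k*np.sin(e)
    z=d*np.cos(q[4])+v*np.sin(q[4]); return W+.1016*d+.130*z, z, W
lo=np.array([-2.72,-1.05,-1.09,-1.99,-1.42]);hi=np.array([2.72,1.87,1.28,2.15,1.44])
def ik(tcp,z,q0):
    s=least_squares(lambda q:np.r_[(f6(q)[0]-tcp),(f6(q)[1]-z)*.3],q0,bounds=(lo+.01,hi-.01)); return s.x.round(2),round(float(np.abs(s.fun).max()),4),f6(s.x)[2].round(3)
E
python3 - <<'E'
from ik6 import *
q0=[-.205,.389,-.12,1.178,.511]
for g in(20,25,30,35,40):
    a=np.radians(g);z=np.array([0,np.cos(a),-np.sin(a)]);G=np.array([.512,.184,.042])
    print(g,"grasp",ik(G-z*.15,z,q0),"pre",ik(G-z*.25,z,q0))
    z=np.array([0,-np.cos(a),-np.sin(a)])
    for Z in(.10,.13): print("   pour",Z,ik(np.array([.522,-.19,Z])-z*.15,z,[.1,.4,-.1,1.2,-.8]))
E
```

```text
20 grasp (array([-0.15,  0.83, -0.24,  0.89,  1.19]), 0.0, array([ 0.551, -0.085,  0.231])) pre (array([-0.33,  0.86, -0.09,  1.34,  1.1 ]), 0.0, array([ 0.576, -0.195,  0.248]))
   pour 0.1 (array([ 0.14,  0.74, -0.22,  0.98, -1.2 ]), 0.0, array([0.558, 0.078, 0.291]))
   pour 0.13 (array([ 0.14,  0.69, -0.21,  1.04, -1.2 ]), 0.0, array([0.558, 0.078, 0.321]))
25 grasp (array([-0.14,  0.77, -0.28,  0.8 ,  1.12]), 0.0, array([ 0.54 , -0.074,  0.258])) pre (array([-0.3 ,  0.78, -0.14,  1.23,  1.04]), 0.0, array([ 0.564, -0.177,  0.288]))
   pour 0.1 (array([ 0.12,  0.68, -0.25,  0.9 , -1.12]), 0.0, array([0.547, 0.067, 0.317]))
   pour 0.13 (array([ 0.12,  0.63, -0.23,  0.96, -1.12]), 0.0, array([0.547, 0.067, 0.347]))
30 grasp (array([-0.11,  0.72, -0.31,  0.74,  1.04]), 0.0, array([ 0.531, -0.061,  0.282])) pre (array([-0.28,  0.7 , -0.17,  1.14,  0.98]), 0.0, array([ 0.554, -0.157,  0.324]))
   pour 0.1 (array([ 0.1 ,  0.63, -0.26,  0.85, -1.04]), 0.0, array([0.539, 0.054, 0.34 ]))
   pour 0.13 (array([ 0.1 ,  0.58, -0.25,  0.92, -1.04]), 0.0, array([0.539, 0.054, 0.37 ]))
35 grasp (array([-0.09,  0.67, -0.32,  0.7 ,  0.95]), 0.0, array([ 0.525, -0.046,  0.303])) pre (array([-0.24,  0.63, -0.2 ,  1.07,  0.92]), 0.0, array([ 0.544, -0.135,  0.356]))
   pour 0.1 (array([ 0.08,  0.58, -0.27,  0.82, -0.96]), 0.0, array([0.533, 0.04 , 0.362]))
   pour 0.13 (array([ 0.08,  0.54, -0.25,  0.89, -0.96]), 0.0, array([0.533, 0.04 , 0.392]))
40 grasp (array([-0.06,  0.63, -0.33,  0.68,  0.87]), 0.0, array([ 0.519, -0.031,  0.323])) pre (array([-0.21,  0.57, -0.22,  1.02,  0.85]), 0.0, array([ 0.536, -0.112,  0.385]))
   pour 0.1 (array([ 0.05,  0.55, -0.28,  0.81, -0.87]), 0.0, array([0.528, 0.025, 0.381]))
   pour 0.13 (array([ 0.05,  0.5 , -0.25,  0.87, -0.87]), 0.0, array([0.528, 0.025, 0.411]))
```

All comfortably within joint range. Pre-grasp at 30° below level.

send_rows:
  moves: "-0.05 0 0.1 0 0.16 0; -0.1 0.01 0.2 0 0.33 0; -0.2 0.01 0.4 0 0.5 0; -0.29 0.01 0.6 0 0.667 0; -0.29 0.01 0.6 0 0.667 0; -0.29 0.01 0.6 0 0.667 0"

```text
t: 10.8
eef_pos: [0.5121, -0.0295, 0.1674]
eef_rot: [-0.354, 0.612, 0.613, 0.352]
contact_force: [0.1, 0.0, 0.8]
grip_width: 1.0
grasp_force: 0.0
```

```bash
python3 - <<'E'
from to import *
show()
a=np.radians(30);F=frame([0,np.cos(a),-np.sin(a)],[1,0,0]);G=np.array([.512,.184,.042]);print(rel(G-F[:,2]*.15,F))
S=imaging.snapshot("scene");T=imaging.snapshot("top")
def cr(I,x,y,w,h): return cv2.resize(I[y:y+h,x:x+w],(400,300),interpolation=cv2.INTER_CUBIC)
cv2.imwrite("pics/c4.png",np.hstack([cr(S,268,170,112,84),cr(T,135,170,112,84)]))
E
```

```text
{'t': 10.8, 'joint_pos': [-0.27, 0.697, -0.175, 1.135, 0.984, 1.062], 'eef_pos': [0.512, -0.029, 0.167], 'contact_force': [0.113, 0.016, 0.813], 'grip_width': 1.0, 'grasp_force': 0.0}
[array([-0.008,  0.001,  0.488]), array([-0.004,  0.003,  0.001])]
```

View pics/c4.png

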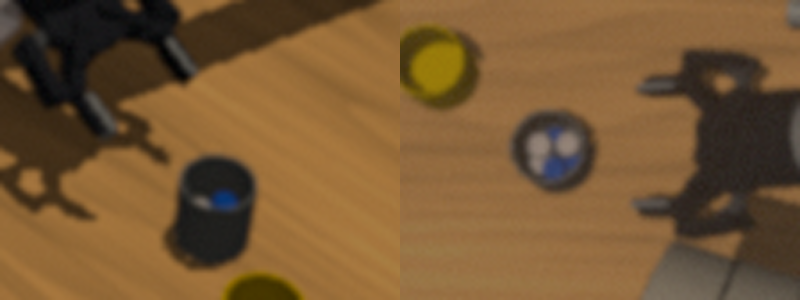

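The fingers straddle the pot line in the top crop (85 and 205, middle 145; pot at 150). Going in, then closing.

send_rows:
  moves: "0 0 0.15 0 0 0; 0 0 0.3 0 0 0; -0.01 0 0.4 0 0 0; -0.01 0 0.49 0 0 0; -0.01 0 0.49 0 0 0"

```text
t: 11.4
eef_pos: [0.5139, 0.0554, 0.1225]
eef_rot: [-0.349, 0.609, 0.617, 0.356]
contact_force: [-1.4, 1.1, 0.2]
grip_width: 0.998
grasp_force: 0.0
```

send_rows:
  moves: "0 0 0 0 0 0; 0 0 0 0 0 0; 0 0 0 0 0 0; 0 0 0 0 0 0; 0 0 0 0 0 0; 0 0 0 0 0 0"
  hand: 1
  force: 35

```text
t: 12.0
eef_pos: [0.5143, 0.0528, 0.1205]
eef_rot: [-0.352, 0.611, 0.613, 0.357]
contact_force: [-0.5, -1.5, 8.5]
grip_width: 0.706
grasp_force: 36.6
```

```bash
python3 - <<'E'
from to import *
show()
E
```

```text
{'t': 12.0, 'joint_pos': [-0.116, 0.715, -0.301, 0.745, 1.04, 1.343], 'eef_pos': [0.514, 0.053, 0.121], 'contact_force': [-0.53, -1.484, 8.532], 'grip_width': 0.706, 'grasp_force': 36.577}
```

Grasped at 60 mm opening, 37 N. Lifting straight up.

send_rows:
  moves: "0.05 0 -0.03 0 0 0; 0.15 0 -0.09 0 0 0; 0.3 0 -0.17 0 0 0; 0.45 0 -0.26 0 0 0; 0.6 0 -0.35 0 0 0; 0.78 0 -0.45 0 0 0; 0.78 0 -0.45 0 0 0"

```text
t: 12.7
eef_pos: [0.514, 0.0531, 0.3043]
eef_rot: [-0.349, 0.61, 0.615, 0.358]
contact_force: [0.5, -0.7, -2.3]
grip_width: 0.709
grasp_force: 38.9
```

```bash
python3 - <<'E'
from to import *
show()
# waypoints: pot centre Pc (34 mm up pot), keep tool y = +x; elevation angle th from +y (deg below), TCP=Pc - .15 z
from ik6 import ik
for th,Pc in((30,(.522,-.05,.23)),(30,(.522,-.16,.30)),(60,(.522,-.17,.20)),(90,(.522,-.19,.16)),(120,(.522,-.2,.14)),(150,(.522,-.2,.12)),(162,(.522,-.2,.11))):
    a=np.radians(th);F=frame([0,np.cos(a),-np.sin(a)],[1,0,0]);t=np.array(Pc)-F[:,2]*.15
    m=np.array([0,np.sin(a-np.radians(30)),np.cos(a-np.radians(30))])
    print(th,"tcp",t.round(3),"mouth",(np.array(Pc)+m*.025).round(3),ik(t,F[:,2],[-.1,.6,-.3,.8,1-(th-30)/60])) 
E
```

```text
{'t': 12.7, 'joint_pos': [-0.115, 0.439, -0.172, 1.142, 1.036, 1.343], 'eef_pos': [0.514, 0.053, 0.304], 'contact_force': [0.522, -0.738, -2.337], 'grip_width': 0.709, 'grasp_force': 38.857}
30 tcp [ 0.522 -0.18   0.305] mouth [ 0.522 -0.05   0.255] (array([-0.51,  0.69,  0.21,  1.79,  0.86]), 0.0, array([ 0.579, -0.325,  0.448]))
30 tcp [ 0.522 -0.29   0.375] mouth [ 0.522 -0.16   0.325] (array([-0.66,  0.78,  0.55,  2.14,  0.76]), 0.002, array([ 0.578, -0.445,  0.51 ]))
60 tcp [ 0.522 -0.245  0.33 ] mouth [ 0.522 -0.158  0.222] (array([-0.54,  0.56,  0.23,  1.53,  0.44]), 0.0, array([ 0.547, -0.325,  0.54 ]))
90 tcp [ 0.522 -0.19   0.31 ] mouth [ 0.522 -0.168  0.172] (array([-0.35,  0.41, -0.01,  1.15, -0.  ]), 0.0, array([ 0.522, -0.19 ,  0.542]))
120 tcp [ 0.522 -0.125  0.27 ] mouth [ 0.522 -0.175  0.14 ] (array([-0.11,  0.39, -0.2 ,  0.91, -0.52]), 0.0, array([ 0.515, -0.059,  0.484]))
150 tcp [ 0.522 -0.07   0.195] mouth [ 0.522 -0.178  0.107] (array([ 0.08,  0.59, -0.26,  0.86, -1.04]), 0.0, array([0.536, 0.044, 0.361]))
162 tcp [ 0.522 -0.057  0.156] mouth [ 0.522 -0.181  0.093] (array([ 0.13,  0.73, -0.22,  0.98, -1.23]), 0.0, array([0.558, 0.071, 0.291]))
```

```bash
cat >> to.py <<'E'
def way(th,Pc,k=.15):
    a=np.radians(th);F=frame([0,np.cos(a),-np.sin(a)],[1,0,0]);return rel(np.array(Pc)-F[:,2]*k,F)
E
python3 - <<'E'
from to import *
print(way(45,(.518,.0,.25)))
E
```

```text
[array([-0.175,  0.024, -0.818]), array([ 0.011, -0.332,  0.014])]
```

send_rows:
  moves: "-0.01 0 -0.06 0 -0.03 0; -0.04 0.01 -0.18 0 -0.08 0; -0.07 0.01 -0.31 0 -0.13 0; -0.1 0.01 -0.45 0 -0.18 0; -0.13 0.02 -0.6 0.01 -0.24 0.01; -0.16 0.02 -0.73 0.01 -0.29 0.01; -0.175 0.02 -0.82 0.01 -0.33 0.01; -0.175 0.02 -0.82 0.01 -0.33 0.01"

```text
t: 13.5
eef_pos: [0.5164, -0.1081, 0.3504]
eef_rot: [-0.273, 0.654, 0.652, 0.269]
contact_force: [0.0, 0.2, -1.6]
grip_width: 0.708
grasp_force: 38.9
```

```bash
python3 - <<'E'
from to import *
show();print(way(68,(.522,-.16,.20)),way(68,(.522,-.185,.17)))
E
```

```text
{'t': 13.5, 'joint_pos': [-0.369, 0.473, 0.08, 1.529, 0.718, 1.072], 'eef_pos': [0.516, -0.108, 0.35], 'contact_force': [0.012, 0.232, -1.597], 'grip_width': 0.708, 'grasp_force': 38.852}
[array([-0.422,  0.029, -0.342]), array([-0.006, -0.511, -0.006])] [array([-0.616,  0.03 , -0.324]), array([-0.006, -0.511, -0.006])]
```

send_rows:
  moves: "-0.04 0 -0.03 0 -0.03 0; -0.13 0 -0.08 0 -0.1 0; -0.22 0.01 -0.13 0 -0.18 0; -0.32 0.01 -0.18 0 -0.26 0; -0.42 0.02 -0.23 0 -0.35 0; -0.53 0.03 -0.28 0 -0.43 0; -0.615 0.03 -0.32 -0.01 -0.51 -0.01; -0.615 0.03 -0.32 -0.01 -0.51 -0.01"

```text
t: 14.3
eef_pos: [0.5218, -0.2389, 0.3059]
eef_rot: [-0.136, 0.693, 0.695, 0.136]
contact_force: [0.1, 0.8, -0.9]
grip_width: 0.706
grasp_force: 38.8
```

```bash
python3 - <<'E'
from to import *
show();print(way(90,(.522,-.195,.13)),way(110,(.522,-.2,.105)))
E
```

```text
{'t': 14.3, 'joint_pos': [-0.504, 0.532, 0.145, 1.379, 0.336, 1.03], 'eef_pos': [0.522, -0.239, 0.306], 'contact_force': [0.068, 0.832, -0.875], 'grip_width': 0.706, 'grasp_force': 38.819}
[array([0.154, 0.001, 0.203]), array([ 0.   , -0.491,  0.004])] [array([0.305, 0.002, 0.447]), array([ 0.001, -0.936,  0.004])]
```

send_rows:
  moves: "0.04 0 0.05 0 -0.12 0; 0.08 0 0.1 0 -0.25 0; 0.12 0 0.15 0 -0.37 0; 0.155 0 0.2 0 -0.49 0; 0.19 0 0.26 0 -0.6 0; 0.23 0 0.32 0 -0.71 0; 0.27 0 0.39 0 -0.82 0; 0.305 0 0.447 0 -0.936 0"

```text
t: 15.1
eef_pos: [0.5213, -0.1459, 0.2469]
eef_rot: [0.124, 0.694, 0.698, -0.122]
contact_force: [-1.2, -0.5, -1.4]
grip_width: 0.701
grasp_force: 38.8
```

```bash
python3 - <<'E'
from to import *
show();print(way(130,(.522,-.2,.10)),way(150,(.522,-.2,.10)))
E
```

```text
{'t': 15.1, 'joint_pos': [-0.192, 0.418, -0.203, 0.877, -0.342, 1.36], 'eef_pos': [0.521, -0.146, 0.247], 'contact_force': [-1.164, -0.472, -1.413], 'grip_width': 0.701, 'grasp_force': 38.835}
[array([0.254, 0.005, 0.078]), array([ 0.005, -0.444,  0.006])] [array([0.479, 0.005, 0.208]), array([ 0.006, -0.888,  0.005])]
```

send_rows:
  moves: "0.03 0 0.005 0 -0.055 0; 0.065 0 0.01 0 -0.11 0; 0.1 0 0.02 0 -0.165 0; 0.13 0 0.03 0 -0.22 0; 0.16 0 0.04 0 -0.28 0; 0.19 0 0.05 0 -0.33 0; 0.22 0 0.06 0 -0.39 0; 0.254 0.005 0.078 0.005 -0.444 0.006"

```text
t: 15.9
eef_pos: [0.5223, -0.104, 0.2152]
eef_rot: [0.241, 0.665, 0.665, -0.241]
contact_force: [-0.0, -0.0, -2.9]
grip_width: 0.711
grasp_force: 38.9
```

```bash
python3 - <<'E'
from to import *
show();print(way(150,(.522,-.2,.10)))
S=imaging.snapshot("scene");T=imaging.snapshot("top")
def cr(I,x,y,w,h): return cv2.resize(I[y:y+h,x:x+w],(400,300),interpolation=cv2.INTER_CUBIC)
cv2.imwrite("pics/c5.png",np.hstack([cr(S,188,120,112,84),cr(T,245,160,112,84)]))
E
```

```text
{'t': 15.9, 'joint_pos': [-0.039, 0.481, -0.271, 0.786, -0.696, 1.52], 'eef_pos': [0.522, -0.104, 0.215], 'contact_force': [-0.047, -0.008, -2.86], 'grip_width': 0.711, 'grasp_force': 38.868}
[array([ 0.259, -0.002,  0.046]), array([-0.   , -0.447, -0.   ])]
```

View pics/c5.png

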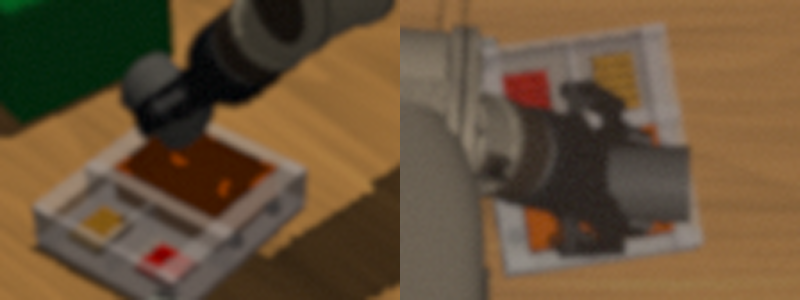

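The tilted pot is over the bin's right part (top crop base edge at x≈690, bin 515–672), its mouth near the bin's middle. Nothing has left it yet. Continuing slowly.

send_rows:
  moves: "0.03 0 0 0 -0.055 0; 0.065 0 0 0 -0.11 0; 0.1 0 0.005 0 -0.165 0; 0.13 0 0.01 0 -0.22 0; 0.16 0 0.02 0 -0.28 0; 0.19 0 0.03 0 -0.33 0; 0.22 0 0.04 0 -0.39 0; 0.259 0 0.046 0 -0.447 0"

```text
t: 16.8
eef_pos: [0.523, -0.0712, 0.1754]
eef_rot: [0.354, 0.613, 0.612, -0.353]
contact_force: [0.2, -0.0, -2.1]
grip_width: 0.705
grasp_force: 38.9
```

send_rows:
  moves: "0 0 0 0 0 0; 0 0 0 0 0 0; 0 0 0 0 0 0; 0 0 0 0 0 0"

```text
t: 17.2
eef_pos: [0.5233, -0.0716, 0.1761]
eef_rot: [0.354, 0.613, 0.611, -0.353]
contact_force: [-0.1, 0.1, -1.2]
grip_width: 0.706
grasp_force: 38.9
```

```bash
python3 - <<'E'
from to import *
show();print(way(165,(.522,-.2,.105)))
E
```

```text
{'t': 17.2, 'joint_pos': [0.078, 0.622, -0.272, 0.812, -1.042, 1.731], 'eef_pos': [0.523, -0.072, 0.176], 'contact_force': [-0.141, 0.14, -1.23], 'grip_width': 0.706, 'grasp_force': 38.899}
[array([ 0.181, -0.007,  0.009]), array([-0.001, -0.333, -0.004])]
```

send_rows:
  moves: "0.045 0 0 0 -0.08 0; 0.09 0 0 0 -0.165 0; 0.135 0 0.005 0 -0.25 0; 0.18 0 0.01 0 -0.333 0; 0.18 0 0.01 0 -0.333 0; 0.18 0 0.01 0 -0.333 0; 0.18 0 0.01 0 -0.333 0; 0.18 0 0.01 0 -0.333 0"

```text
t: 18.0
eef_pos: [0.5234, -0.0554, 0.1442]
eef_rot: [0.431, 0.562, 0.56, -0.43]
contact_force: [-1.1, 0.1, -0.2]
grip_width: 0.707
grasp_force: 38.9
```

```bash
python3 - <<'E'
from to import *
show();print(way(130,(.522,-.2,.12)))
S=imaging.snapshot("scene");T=imaging.snapshot("top")
def cr(I,x,y,w,h): return cv2.resize(I[y:y+h,x:x+w],(400,300),interpolation=cv2.INTER_CUBIC)
cv2.imwrite("pics/c6.png",np.hstack([cr(S,188,120,112,84),cr(T,245,160,112,84)]))
E
```

```text
{'t': 18.0, 'joint_pos': [0.133, 0.786, -0.194, 1.054, -1.277, 2.056], 'eef_pos': [0.523, -0.055, 0.144], 'contact_force': [-1.102, 0.132, -0.166], 'grip_width': 0.707, 'grasp_force': 38.919}
[array([-0.501, -0.005,  0.115]), array([ 0.   ,  0.777, -0.005])]
```

View pics/c6.png

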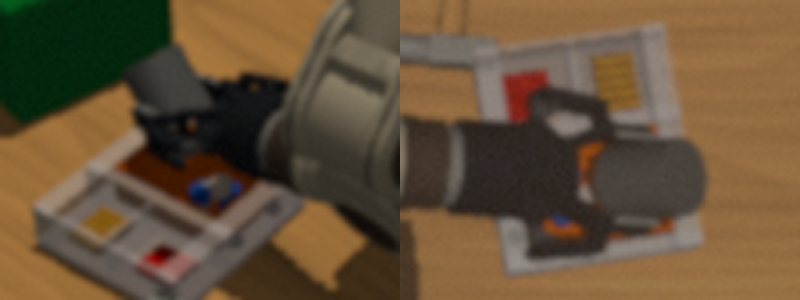

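Bumpers lie in the bin (scene crop 215,190; top crop 560,220). Raising the pot while still over the bin so the bin can be seen.

send_rows:
  moves: "-0.1 0 0.02 0 0.1 0; -0.2 0 0.04 0 0.2 0; -0.35 0 0.06 0 0.35 0; -0.5 0 0.09 0 0.5 0; -0.7 0 0.1 0 0.65 0; -0.9 0 0.12 0 0.78 0; -0.9 0 0.12 0 0.78 0; -0.9 0 0.12 0 0.78 0"

```text
t: 18.9
eef_pos: [0.5226, -0.1254, 0.3126]
eef_rot: [0.243, 0.666, 0.663, -0.24]
contact_force: [-0.2, -0.0, -1.6]
grip_width: 0.711
grasp_force: 38.9
```

```bash
python3 - <<'E'
from to import *
show();print(way(95,(.52,-.12,.26)))
E
```

```text
{'t': 18.9, 'joint_pos': [-0.08, 0.36, -0.163, 0.977, -0.694, 1.47], 'eef_pos': [0.523, -0.125, 0.313], 'contact_force': [-0.218, -0.009, -1.635], 'grip_width': 0.711, 'grasp_force': 38.903}
[array([-0.24 , -0.011, -0.431]), array([ 0.005,  0.777, -0.006])]
```

send_rows:
  moves: "0 0 -0.05 0 0.15 0; 0 0 -0.1 0 0.3 0; 0 0 -0.2 0 0.45 0; -0.05 0 -0.3 0 0.6 0; -0.15 0 -0.43 0 0.777 0; -0.24 -0.01 -0.43 0 0.777 0; -0.24 -0.01 -0.43 0 0.777 0"

```text
t: 19.6
eef_pos: [0.5209, -0.1075, 0.4076]
eef_rot: [0.032, 0.707, 0.705, -0.031]
contact_force: [-0.5, 0.9, -2.2]
grip_width: 0.709
grasp_force: 38.9
```

```bash
python3 - <<'E'
from to import *
show();print(way(60,(.517,.05,.27)))
E
```

```text
{'t': 19.6, 'joint_pos': [-0.182, 0.295, 0.083, 1.342, -0.088, 1.391], 'eef_pos': [0.521, -0.107, 0.408], 'contact_force': [-0.496, 0.86, -2.182], 'grip_width': 0.709, 'grasp_force': 38.88}
[array([ 0.414, -0.021,  0.001]), array([ 0.003,  0.781, -0.003])]
```

send_rows:
  moves: "0.05 0 0 0 0.15 0; 0.13 0 0 0 0.3 0; 0.22 0 0 0 0.45 0; 0.31 -0.01 0 0 0.6 0; 0.41 -0.02 0 0 0.78 0; 0.41 -0.02 0 0 0.78 0; 0.41 -0.02 0 0 0.78 0"

```text
t: 20.3
eef_pos: [0.5163, -0.0244, 0.3978]
eef_rot: [-0.184, 0.683, 0.683, 0.182]
contact_force: [-0.2, 0.4, -0.9]
grip_width: 0.702
grasp_force: 38.9
```

```bash
python3 - <<'E'
from to import *
show();print(way(30,(.514,.183,.229)))
S=imaging.snapshot("scene");T=imaging.snapshot("top")
def cr(I,x,y,w,h): return cv2.resize(I[y:y+h,x:x+w],(400,300),interpolation=cv2.INTER_CUBIC)
u=proj("top",(.517,.05,.27)).astype(int);print(u)
cv2.imwrite("pics/c7.png",np.vstack([np.hstack([cr(S,188,130,100,75),cr(T,255,180,80,60)]),np.hstack([cr(S,188,90,200,150),cr(T,u[0]-60,u[1]-45,120,90)])]))
E
```

```text
{'t': 20.3, 'joint_pos': [-0.171, 0.321, 0.049, 1.4, 0.515, 1.374], 'eef_pos': [0.516, -0.024, 0.398], 'contact_force': [-0.173, 0.416, -0.892], 'grip_width': 0.702, 'grasp_force': 38.899}
[array([ 0.101, -0.01 ,  0.6  ]), array([-0.003,  0.667, -0.004])]
[218 198]
```

View pics/c7.png

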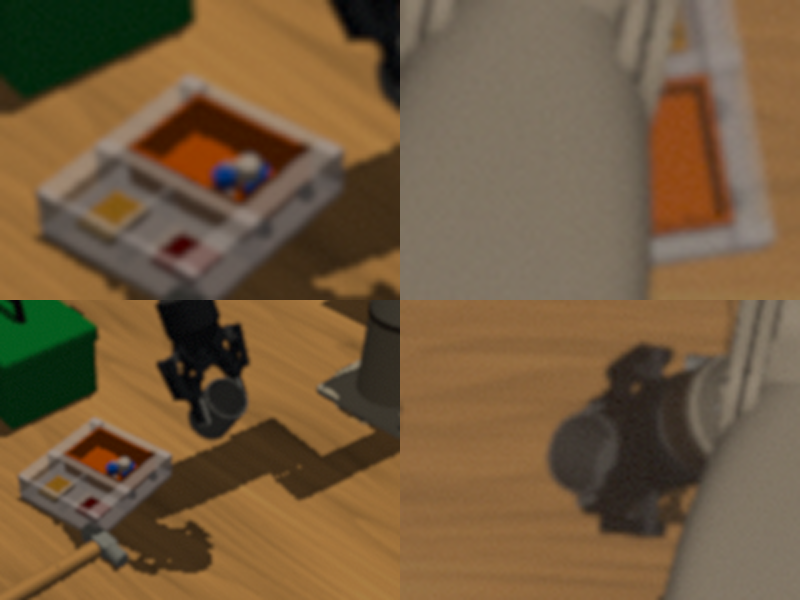

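The bin holds blue and white bumpers (scene crop 240,170), nothing lies on the shelf, and the pot (bottom right, 580,455) looks dark and empty. That was the last of the 10 pictures, so from here I check by colour masks. Going back above the pot's place, upright.

send_rows:
  moves: "0.02 0 0.1 0 0.11 0; 0.04 0 0.2 0 0.22 0; 0.06 0 0.3 0 0.35 0; 0.08 -0.01 0.45 0 0.5 0; 0.1 -0.01 0.6 0 0.667 0; 0.1 -0.01 0.6 0 0.667 0; 0.1 -0.01 0.6 0 0.667 0"

```text
t: 21.1
eef_pos: [0.5151, 0.0528, 0.3061]
eef_rot: [-0.354, 0.613, 0.612, 0.354]
contact_force: [0.6, -0.3, -0.9]
grip_width: 0.706
grasp_force: 38.9
```

```bash
cat > cnt.py <<'E'
from to import *
def masks(I):
    h=cv2.cvtColor(I,cv2.COLOR_BGR2HSV);H,s,v=[h[...,i].astype(int) for i in range(3)]
    return {"blue":(H>100)&(H<130)&(s>110)&(v>50),"white":(s<75)&(v>105)}
def blobs(n,I,box):
    x,y,w,h=box
    for k,m in masks(I).items():
        m=m[y:y+h,x:x+w].astype(np.uint8);N,_,st,ce=cv2.connectedComponentsWithStats(m)
        print(n,k,[(int(st[i,4]),(ce[i]+[x,y]).round(1).tolist()) for i in range(1,N) if st[i,4]>3])
E
python3 - <<'E'
from cnt import *
show();print(way(30,(.514,.183,.229)))
S=imaging.snapshot("scene");T=imaging.snapshot("top");cv2.imwrite("pics/s9.png",S);cv2.imwrite("pics/t9.png",T)
blobs("top bin",T,(282,200,37,27));blobs("scene bin",S,(225,155,36,26))
u=proj("top",(.514,.183,.26)).astype(int);v=proj("scene",(.514,.183,.26)).astype(int)
blobs("top pot",T,(u[0]-14,u[1]-14,28,28));blobs("scene pot",S,(v[0]-15,v[1]-12,30,30))
for k in("blue",):
    for n,I in(("s",S),("t",T)):
        m=masks(I)[k].astype(np.uint8);N,_,st,ce=cv2.connectedComponentsWithStats(m);print(n,k,[(int(st[i,4]),ce[i].round().tolist()) for i in range(1,N) if st[i,4]>5])
# text map of top bin: B blue W white o orange . dark
h=cv2.cvtColor(cv2.resize(T[196:231,278:322],None,fx=1.5,fy=1.5),cv2.COLOR_BGR2HSV)
for r in h: print("".join("B" if 100<p[0]<130 and p[1]>90 else "W" if p[1]<100 and p[2]>90 else "o" if p[1]>150 and p[2]>110 else "." for p in r))
E
```

```text
{'t': 21.1, 'joint_pos': [-0.116, 0.443, -0.161, 1.163, 1.036, 1.344], 'eef_pos': [0.515, 0.053, 0.306], 'contact_force': [0.569, -0.254, -0.933], 'grip_width': 0.706, 'grasp_force': 38.9}
[array([-0.008, -0.006,  0.007]), array([ 0.001, -0.001, -0.001])]
top bin blue [(13, [291.8, 208.5])]
top bin white [(4, [290.5, 205.2]), (44, [282.7, 217.9]), (56, [293.0, 215.3]), (6, [315.5, 226.0])]
scene bin blue [(19, [243.9, 173.6])]
scene bin white [(13, [227.1, 156.8]), (18, [249.6, 170.6]), (37, [232.6, 175.8]), (32, [257.0, 177.5]), (5, [225.8, 179.6])]
top pot blue []
top pot white []
scene pot blue []
scene pot white []
s blue [(19, [244.0, 174.0])]
t blue [(13, [292.0, 209.0])]
WWWWWWWWWWWWWWWWWWWWWWWWWWWWWWWWWWWWWWWW........ooooooooo..WWWWWWW
WWWWWWWWWWWWWWWWWWWWWWWWWWWWWWWWW..........oooooooo.....o..WWWWWWW
WWWWWWWWWWWWWWWWWWWWWWWWWWWW..........ooooooo..............WWWWWWW
WWWWWWWWWWWWWWWWWWWWW.........ooooo................o.....o.WWWWWWW
WWWWWWWWWWWWWW.........ooooooo.............ooooooooooo...o.WWWWWWW
WWWWWWWWWWWWW....ooooooo.............ooooooooooooooooo...o.WWWWWWW
WWWWWWWWWWW
[... 2370 characters left out ...]
oooooooooooooooooooooooooooo..
WWWWWWWWWWWWWW..ooooooooooooooooooooooooooooooooooooooooooooooo..W
WWWWWWWWWWWWWW.ooooooooooooooooooooooooooooooooooooooooooo......WW
WWWWWWWWWWWWWW.ooooooooooooooooooooooooooooooooooo........WWWWWWWW
WWWWWWWWWWWWWW.oooooooooooooooooooooooooooooo......WWWWWWWWWWWWWWW
WWWWWWWWWWWWWW..ooooooooooooooooooooo........WWWWWWWWWWWWWWWWWWWWW
WWWWWWWWWWWWWW...ooooooooooooo........WWWWWWWWWWWWWWWWWWWWWWWWWWWW
WWWWWWWWWWWWWW..oooooooo......WWWWWWWWWWWWWWWWWWWWWWWWWWWWWWWWWWWW
WWWWWWWWWWWWWW..........WWWWWWWWWWWWWWWWWWWWWWWWWWWWWWWWWWWWWWWWWW
WWWWWWWWWWWWWWW..WWWWWWWWWWWWWWWWWWWWWWWWWWWWWWWWWWWWWWWWWWWWWWWWW
WWWWWWWWWWWWWWWWWWWWWWWWWWWWWWWWWWWWWWWWWWWWWWWWWWWWWWWWWWWWWWWWWW
```

Both the top and scene views show the bumpers heaped inside the bin, with no blue or white left in the pot. I'll check the pot's interior once more with a text map while lowering.

```bash
python3 - <<'E'
from h import *
T=cv2.imread("pics/t9.png");u=proj("top",(.514,.183,.26)).astype(int);print(u)
h=cv2.cvtColor(T[u[1]-17:u[1]+18,u[0]-20:u[0]+24],cv2.COLOR_BGR2HSV)
for r in h: print("".join("B" if 95<p[0]<135 and p[1]>90 and p[2]>35 else "%X"%(p[2]//16) if p[1]<90 else "~" for p in r))
E
```

```text
[165 198]
~~~~~~~~~~~~~~~~~~~~~~~~~~~~~~33~2~~~~~~~~~~
~~~~~~~~~~~~~~~~~~~~~~~~~~~~~~~3~~~~~~~~~~~~
~~~~~~~~~~~~~~~~~~~~~~~~~~~~~~3~2~~~~~~~~~~~
~~~~~~~~~~~~~~~~~~~~~~~~443~~~~3~~~~~~~~~~~~
~~~~~~~~~~~~~~~~~~~4444554433333~~~~~~~~~~~~
~~~~~~~~~~~~~~~~~66555555543~333~223~~~~~~~~
~~~~~~~~~~~~~~~~665555555433~~3~23~~3~~~~~~3
~~~~~~~~~~~~~~~~55555444433~~~~~~33333~2~~32
~~~~~~~~~~~~~~~544333344444~~~~~~~3~23232232
~~~~~~~~~~~~~44333333333344~~~~~~~~~33~2~222
~~~~~~~~~~~443333333~3333345~~~~~~~~~323332~
~~~~~~~~~~4433333333333333445~~~~~~~~~223~~2
~~~~~~~~~443333333334444444445~~~~~~~3222222
~~~~~~~~~4333~33344455555555455~~~~~~3222322
~~~~~~~~4433~3~34455555555555544~~~~32223222
~~~~~~~~433~33344555555555555544~~~~32322222
~~~~~~~~433~~34455555555555555543~~~~3322222
~~~~~~~~43~3334555555555555555543~~~32222222
~~~~~~~5433~344555555555555555543~~~~3233222
~~~~~~~~43~33455555555555555555433~332222323
~~~~~~~~43~334555555555555555544333322~32222
~~~~~~~~433334555555555555555543322332233222
~~~~~~~~5333345555555555555555433323222~23~2
~~~~~~~~~4~33345555555555555544333323~222322
~~~~~~~~~5333344555555555555543~333322222222
~~~~~~~~~~43333445555555555544333~323222~~23
~~~~~~~~~~64333345555555555543~23332322~222~
~~~~~~~~~~~54333345555555554333~~32322~22222
~~~~~~~~~~~~~4434444455554433332232~2~~22~22
~~~~~~~~~~~~~~5444444444433333~22~~2~~222332
~~~~~~~~~~~~~~~44444544443333~23~~2~~~~22222
~~~~~~~~~~~~~~65555555554333~323~~~~23~~23~3
~~~~~~~~~~~~~~655555565543~33323222~~~~~~~~~
~~~~~~~~~~~~~~6555555544333222~~2~~2~~~~~~~~
~~~~~~~~~~~~~~~~443333333333332~~~~~~~~~~~~~
```

send_rows:
  moves: "-0.1 0 0.06 0 0 0; -0.22 0 0.13 0 0 0; -0.35 0 0.2 0 0 0; -0.48 0 0.28 0 0 0; -0.6 0 0.35 0 0 0; -0.7 0 0.4 0 0 0; -0.76 0 0.44 0 0 0; -0.76 0 0.44 0 0 0"

```text
t: 22.0
eef_pos: [0.5158, 0.053, 0.1307]
eef_rot: [-0.353, 0.613, 0.612, 0.355]
contact_force: [-0.7, -0.3, 0.3]
grip_width: 0.708
grasp_force: 38.9
```

```bash
python3 - <<'E'
from to import *
show();print(rel([.5143,.0528,.1215],frame([0,np.cos(np.pi/6),-.5],[1,0,0])))
E
```

```text
{'t': 22.0, 'joint_pos': [-0.115, 0.699, -0.293, 0.772, 1.038, 1.346], 'eef_pos': [0.516, 0.053, 0.131], 'contact_force': [-0.698, -0.276, 0.264], 'grip_width': 0.708, 'grasp_force': 38.883}
[array([-0.04 , -0.008,  0.022]), array([ 0.003, -0.002,  0.   ])]
```

The pot shows a clean, uniform floor, so it is empty. Lowering the last 9 mm and checking contact.

send_rows:
  moves: "-0.015 0 0.008 0 0 0; -0.025 0 0.014 0 0 0; -0.035 0 0.02 0 0 0; -0.04 0 0.023 0 0 0; -0.04 0 0.023 0 0 0"

```text
t: 22.5
eef_pos: [0.5155, 0.0536, 0.1222]
eef_rot: [-0.353, 0.612, 0.612, 0.355]
contact_force: [-0.5, 0.4, -1.3]
grip_width: 0.707
grasp_force: 38.9
```

send_rows:
  moves: "-0.005 0 0.003 0 0 0; -0.009 0 0.005 0 0 0; -0.009 0 0.005 0 0 0"

```text
t: 22.8
eef_pos: [0.5155, 0.0536, 0.1205]
eef_rot: [-0.354, 0.612, 0.611, 0.356]
contact_force: [-2.3, -0.6, 4.9]
grip_width: 0.709
grasp_force: 38.8
```

send_rows:
  moves: "-0.004 0 0.0025 0 0 0; -0.004 0 0.0025 0 0 0"

```text
t: 23.0
eef_pos: [0.5155, 0.0537, 0.1202]
eef_rot: [-0.354, 0.612, 0.611, 0.357]
contact_force: [-2.5, -1.9, 8.7]
grip_width: 0.703
grasp_force: 38.7
```

Contact at the original height. Opening, then backing out along the tool axis.

send_rows:
  moves: "0 0 0 0 0 0; 0 0 0 0 0 0; 0 0 0 0 0 0; 0 0 0 0 0 0; 0 0 0 0 0 0; 0 0 0 0 0 0"
  hand: -1

```text
t: 23.6
eef_pos: [0.5154, 0.0536, 0.1188]
eef_rot: [-0.354, 0.612, 0.612, 0.355]
contact_force: [-0.0, -0.4, 0.1]
grip_width: 0.999
grasp_force: 0.0
```

send_rows:
  moves: "0 0 -0.05 0 0 0; 0 0 -0.15 0 0 0; 0 0 -0.3 0 0 0; 0 0 -0.5 0 0 0; 0 0 -0.65 0 0 0; 0 0 -0.65 0 0 0; 0 0 -0.65 0 0 0"

```text
t: 24.3
eef_pos: [0.5153, -0.0597, 0.1835]
eef_rot: [-0.353, 0.612, 0.611, 0.355]
contact_force: [-0.7, 0.9, -0.2]
grip_width: 1.002
grasp_force: 0.0
```

```bash
python3 - <<'E'
from cnt import *
show()
S=imaging.snapshot("scene");T=imaging.snapshot("top")
S0=cv2.imread("pics/s0.png");T0=cv2.imread("pics/t0.png")
for n,I,roi in(("scene",S,(205,250,310,345)),("top",T,(195,228,160,195))):
    h=cv2.cvtColor(I,cv2.COLOR_BGR2HSV);H,s,v=[h[...,i].astype(int) for i in range(3)]
    r=np.zeros(H.shape,bool);r[roi[0]:roi[1],roi[2]:roi[3]]=1
    c=big(r&~((H<30)&(s>90)));print(n,"pot",cv2.boundingRect(c))
# bystanders unchanged: diff in their regions (hammer, jar, toolbox, yellow)
d=np.abs(T.astype(int)-T0).max(2)
for k,(x,y,w,hh) in dict(hammer=(240,95,32,85),jar=(70,183,40,32),yellow=(130,175,30,28),toolbox=(362,188,138,86)).items(): print(k,int((d[y:y+hh,x:x+w]>50).sum()))
blobs("top bin",T,(282,200,37,27));blobs("scene bin",S,(225,155,36,26))
# orange bin outline now (flush check): rim box in scene
E
```

```text
{'t': 24.3, 'joint_pos': [-0.323, 0.701, -0.117, 1.252, 0.967, 0.982], 'eef_pos': [0.515, -0.06, 0.184], 'contact_force': [-0.689, 0.855, -0.249], 'grip_width': 1.002, 'grasp_force': 0.0}
scene pot (318, 214, 22, 30)
top pot (166, 201, 22, 22)
hammer 0
jar 0
yellow 0
toolbox 155
top bin blue []
top bin white []
scene bin blue []
scene bin white [(13, [227.1, 156.8]), (38, [232.9, 175.9]), (35, [256.9, 177.4]), (4, [225.5, 179.5])]
```

send_rows:
  moves: "0.2 0 -0.11 0 0 0; 0.4 0 -0.23 0 0 0; 0.6 -0.2 -0.3 0 -0.15 0; 0.7 -0.45 -0.3 0 -0.3 0; 0.8 -0.7 -0.2 0 -0.45 0; 0.9 -0.9 0 0 -0.6 0; 0.9 -0.9 0 0 -0.6 0; 0.9 -0.9 0 0 -0.6 0"

```text
t: 25.2
eef_pos: [0.3311, 0.0333, 0.339]
eef_rot: [-0.202, 0.676, 0.679, 0.202]
contact_force: [-0.2, -0.0, -0.3]
grip_width: 1.003
grasp_force: 0.0
```

```bash
python3 - <<'E'
from cnt import *
show()
S=imaging.snapshot("scene");T=imaging.snapshot("top")
T0=cv2.imread("pics/t0.png");T9=cv2.imread("pics/t9.png");S9=cv2.imread("pics/s9.png");S1=cv2.imread("pics/s1.png")
blobs("top bin",T,(282,200,37,27));blobs("scene bin",S,(225,155,36,26))
d=np.abs(T.astype(int)-T0).max(2)[188:274,362:500]>50;print("toolbox",d.sum(),np.argwhere(d).mean(0)+[188,362] if d.any() else "")
print("bin region diff vs t9, s9",(np.abs(T.astype(int)-T9).max(2)[195:232,276:324]>50).sum(),(np.abs(S.astype(int)-S9).max(2)[145:185,215:270]>50).sum())
m=masks(T)["blue"].astype(np.uint8);N,_,st,ce=cv2.connectedComponentsWithStats(m);print([(int(st[i,4]),ce[i].round().tolist()) for i in range(1,N) if st[i,4]>3])
h=cv2.cvtColor(cv2.resize(S[150:186,216:272],None,fx=1.5,fy=1.5),cv2.COLOR_BGR2HSV)
for r in h: print("".join("B" if 100<p[0]<130 and p[1]>90 else "W" if p[1]<100 and p[2]>90 else "o" if p[1]>150 and p[2]>110 else "." for p in r))
E
```

```text
{'t': 25.2, 'joint_pos': [-0.114, -0.007, -0.52, 1.135, 0.575, 1.43], 'eef_pos': [0.331, 0.033, 0.339], 'contact_force': [-0.193, -0.004, -0.263], 'grip_width': 1.003, 'grasp_force': 0.0}
top bin blue [(12, [292.0, 208.5]), (6, [284.2, 213.2])]
top bin white [(4, [290.5, 205.2]), (54, [292.8, 215.3]), (7, [315.0, 226.0])]
scene bin blue [(18, [244.0, 173.5])]
scene bin white [(12, [227.1, 156.8]), (16, [249.4, 170.4]), (37, [232.9, 175.9]), (32, [257.0, 177.5]), (4, [225.5, 179.5])]
toolbox 156 [270.31410256 389.57051282]
bin region diff vs t9, s9 132 6
[(12, [292.0, 208.0]), (6, [284.0, 213.0])]
oooooooooooooooooooooo...WWWWWWWWWW....ooooooooooooooooooooooooooooooooooooooooooooo
ooooooooooooooooooooo....WWWWWWWWWWW......oooooooooooooooooooooooooooooooooooooooooo
ooooooooooooooooooo....WWWWWWWWWWWWWWW.....ooooooooooooooooooooooooooooooooooooooooo
oooooooooooooooooo....WWWWWWWWWWWWWWWWWW.....ooooooooooooooooooooooooooooooooooooooo
ooooooooooooooooo....WWWWWWWWWWWWWWWWWWWW.......oooooooooooooooooooooooooooooooooooo
oooooooooooooooo...WWWWWWWWWWW......WWWWWWWW.....oooooooooooooooooooooo
[... 3393 characters left out ...]
W...........WWWWWW..
ooooooooo..WWWWWWWWW..............WWWWWWWWWW...oo..WWWWWWWWWWWWW...WWWWW..WWWWWW....
ooooooooo..WWWWWWWWWWW..............WWWWWWWWWWW..WWWWWWWWWWWWWW...WWWWWWWWWWWWW...oo
ooooooooo..WWWWWWWWWWWWWW..............WWWWWWWWWWWWWWWWWWWWWW....WWWWWWWWWWWWW..oooo
oooooooo...WWWWWWWWWWWWWWW..............WWWWWWWWWWWWWWWWWWWW....WWWWWWWWWWWWW..ooooo
oooooo....WWWWWWWWWWWWWWWWWW..............WWWWWWWWWWWWWWWWW....WWWWWWWWWW.W...oooooo
ooooo...WWW..WWWWWWWWWWWWWWWWW.............WWWWWWWWWWWWWWW....WWWWWWWWWW..W..ooooooo
oooo...WW...WWWWWWWWWWWWWWWWWWWW...........WWWWWWWWWWWWWW....WWWWWWWWWW..W..oooooooo
ooo..WWW....WWWWWWWWWWWWWWWWWWWWWW.........WWWWWWWWWWWWW.....WWWWWWWWW.....ooooooooo
```

```bash
python3 -c "
from rig import job; print(job.sign_off())"
```

```text
the job is handed in; nothing more can be done
None
```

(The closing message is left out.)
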